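Raise the counter camera and hold it up for the picture

TASK

Get the little telescoping camera on the counter up for its picture of the chocolates: press the red button on its base fully down and let it spring back, so that the mast unlocks and pops up a little. Then take the round black grip on top and pull the telescope straight up, past its first stop, all the way to its second and last stop. It sinks again if let go, so finish while still gripping it at full height, and leave everything else on the counter where it stands.

Things in the scene. Friction and masses are not known exactly. Their poses are not given: they have to be found in the camera images.
- cam_mast: the telescoping camera's base, fixed to the counter: dark steel plate 100 x 215 x 16 mm and upright aluminium column (32 mm across, black collar 39 mm across, top 85 mm above the counter). Origin: underside of the plate, on the column's axis; z up, the red button 125 mm along -y, the lens looks along +x. The plate reaches 50 mm along +y and 165 mm along -y
- button_top (a point): centre of the top face of the red push button, 30 mm across, about 46 mm above the counter when up. It stands 10 mm proud of a round black housing (46 mm across, its top 36 mm above the counter) and is pushed straight down against a spring
- mast_button (a joint): travel of the red button in m: 0 up, 0.007 fully down (1.5 N to start, 5 N at the bottom; springs back by itself). From about 0.005 on it withdraws the hidden latch that locks the collapsed mast; once popped up, the mast stays unlocked when the button comes back
- grip: round black grip with two yellow rings on top of the mast: upright cylinder 30 mm across, 34 mm high. Origin: its centre, on the mast's axis, 147 mm above the counter while locked down, about 172 popped up, 257 at the second stop. 15 mm below its underside is a black camera body 22 mm high, 30 mm wide, reaching 35 mm along the base's +x with its lens
- mast_inner (a joint): how far the thin upper tube (with camera and grip) is drawn out of the middle tube, m: 0 locked down, about 0.025 popped up by its spring after the button was pressed, 0.06 at its hard end (first stop, about 3 N of pull)
- mast_mid (a joint): how far the middle tube is drawn out of the column, m: 0 in, 0.05 at its hard end (second stop). It starts to move only when the upper tube is at the first stop and the pull exceeds about 5 N; about 7 to 8 N at the second stop. Pulled back by a spring when let go
- chocolate_slate: round dark slate disc, 186 mm across, 41 mm high with chocolates, in front of the lens; origin centre of underside; stays where it is
- dark_bear: dark chocolate bear figure 57 x 55 x 71 mm; bystander, origin centre of underside
- white_jar: small white jar 62 mm across, 78 mm high; bystander, origin centre of underside
- red_gift_box: dark red ribboned gift box 74 x 104 x 46 mm; bystander, origin centre of underside
- ribbon: gold ribbon spool 60 mm across, 30 mm high; bystander, origin centre of underside
- stamp: wooden rubber stamp 28 x 42 x 67 mm; bystander, origin centre of underside
Not all that is in view belongs to the job. Leave any blue look-alike of the cam_mast alone.

How it is judged:
On the way, in this order (a step that is already met when the one before it is completed fails the run):
1. the red button is pressed fully down (value of joint mast_button above 0.0058 m), for 0.05 s.
2. the button has sprung back and the mast has popped up (value of joint mast_button below 0.002 m and value of joint mast_inner above 0.015 m), for 0.1 s.
3. the fingers hold the grip with both tubes at their ends (second stop) (value of joint mast_inner above 0.055 m and value of joint mast_mid above 0.045 m and contact force between the fingers and grip above 2 N and value of joint mast_button below 0.002 m), for 0.3 s.
At the end, for the whole second after the job is handed in: the fingers still press on the grip with over 2 N, the upper tube is out at least 55 of 60 mm and the middle tube at least 45 of 50 mm, the grip is at rest, and the button is up (under 2 mm down) (all of step 3 and linear speed of grip below 0.02 m/s); the arm keeps its last pose, push and grip.
It fails at once if the slate disc, bear, jar, gift box, ribbon spool or stamp is shifted by more than 25 mm (distance of any of chocolate_slate, dark_bear, white_jar, red_gift_box, ribbon, stamp from where it was at the start of the episode above 0.025 m).
It also fails if it takes over 42 s, if anything falls off the work surface, if the arm or the gripper's body presses on something with over 40 N, if the wrist force passes 120 N, or if a joint passes its speed limit or range.

ROBOT

A 6-joint arm with a two-finger parallel gripper is mounted at the origin on a cart in front of the work surface, level with it; the furniture and walls round the work are solid. World frame = base frame: x ahead of the robot, y to its left, z up, the work surface at z = 0. Lengths are in m, angles in rad, forces in N, time in s.
With the tool pointing down it reaches from about 0.275 to 0.85 m from the base axis. Payload 5.2 kg.
Tool frame: the origin (TCP) lies between the finger pads; the fingertips stand 25 mm ahead of it and the grasp point (between the pads) lies 6 mm ahead of it; z points along the fingers, y is the direction in which the jaws open and shut (so a half turn about z gives the same grasp; the last joint's range is limited). The gripper opens to 85 mm and grips with 20 to 120 N. Pads are 22 mm wide; open, the fingers measure 114 mm over their backs; the gripper's body (76 mm by 85 mm) begins 54 mm behind the grasp point. The pads swing forward as they close: fully open they stand 13 mm farther back than shut.
Start: joints at [1.035, 0.259, 1.535, -0, 1.348, -0.203], TCP at [0.18, 0.52, 0.256] pointing down, gripper open.
Joint ranges: [-3.14, 3.14], [-0.91, 2.08], [0.19, 2.58], [-1.22, 4.36], [0.22, 2.71], [-3.12, 3.12]. Speed limits (rad/s): [2.57, 2.57, 3.14, 3.14, 3.14, 3.14].

INTERFACE

Orientations are given as a rotation vector (axis times angle).
In Python, from bench import get_obs, grab_frame, job_done gives the robot as it stands. The module is installed in compiled form; this text tells all that it offers.
- The arm moves only by the tool step_arm, never from a script. Its argument "increments" is a list of rows, each an object of numbers: "dx", "dy", "dz": the shift along the tool's x, y, z in cm; "rx", "ry", "rz": the turn, a rotation vector about the tool's x, y, z in degrees; "gripper": the opening, from 0 (shut) to 1 (fully open). In form: [{"dx": .., "dy": .., "dz": .., "rx": .., "ry": .., "rz": .., "gripper": ..}, ...]. A call has 1 to 20 rows; each row shifts and turns the commanded pose from where the row before left it, along the tool's axes as they then stand; what a row does not reach is not made up. A row lasts 1/8 s, in which the tool goes at most 62.5 mm and 10.7 degrees, less where a joint would pass 70% of its speed; a pose out of reach is approached as far as the arm can. A call is refused whole if a number of a shift passes 6.25 or a number of a turn 10.7, either way. A call with a gripper value outside its range is refused whole. The fingers move at their own pace and stop on an object; the grip force is fixed at half the most. Time passes only in rows, so rows that do not move let the fingers close. It gives the time, the measured TCP pose, the force and the opening at its end, in the units of the state.
- get_obs(): the state, without advancing time (a new reading comes with each control period).
- grab_frame(name): name is "scene" or "side" or "wrist"; returns a dict with "img" (400x640x3 uint8, blue, green, red), "range_z" (400x640 float32, m along the optical axis (not along the pixel's ray), 0 where there is no reading), "fx", "fy", "cx", "cy" (pixels), "cam_to_world" (4x4, takes a point from camera to world coordinates); the wrist camera has in their place "hand_eye" (4x4, takes a point from camera to tool coordinates, whose origin is the TCP and whose axes are the flange's). Camera axes: x right, y down, z forward; pixel columns grow to the right and rows downward; lengths in m; the calibration is good to about 2 mm. A picture is of the moment at which its call begins: read the wrist's pose just before it.
- job_done(): hands the job in, once; it reports no verdict.
The state is a dict: "time": time; "joint_pos": joint angles; "qvel": joint speeds; "effort": joint torques, N m; "tool_pos": TCP position; "orientation": TCP orientation; "contact_force": force on the tool from outside, world axes, zero at the start; "ft_torque": the same for the moment, N m; "gripper_width": finger opening in m.
Only numpy, scipy, OpenCV 4.12 (cv2) and the standard library are available. Lean on these libraries where they do the work, as an engineer would, in place of code of your own. Each camera call takes 0.05 s, during which the arm holds its last target. There are 200 camera calls.

## Working session

There is one attempt and no reset: what is moved stays moved. The work goes in short steps, Python scripts to look and compute and a tool call to move; the robot and the scene stay as the last step left them, time stands still between calls to the robot, and variables do not carry over. Pictures are saved under pics/ and viewed, about 8 in all and at most 12, crops included, and the job is handed in when it is done.

Besides the shell and the picture viewer there is one more tool, called by a JSON object that holds its "fn" and its "kwargs", one argument or row to a line. step_arm: Moves the arm, as the interface text tells. Its arguments: {"type":"object","properties":{"increments":{"type":"array","items":{"type":"object","properties":{"dx":{"type":"number"},"dy":{"type":"number"},"dz":{"type":"number"},"rx":{"type":"number"},"ry":{"type":"number"},"rz":{"type":"number"},"gripper":{"type":"number"}}}}},"required":["increments"]}

```bash
mkdir -p pics
cat > h.py <<'E'
import numpy as np, cv2, pickle
from bench import get_obs, grab_frame
from scipy.spatial.transform import Rotation as R
def snap(n,f):
    o=get_obs(); d=grab_frame(n)
    if n=='wrist':
        T=np.eye(4);T[:3,:3]=R.from_rotvec(o['orientation']).as_matrix();T[:3,3]=o['tool_pos'];d['cam_to_world']=T@np.array(d['hand_eye'])
    cv2.imwrite(f'pics/{f}.png',d['img']); pickle.dump(d,open(f'{f}.pkl','wb')); return d
def pt(d,u,v,z=None):
    r=np.array([(u-d['cx'])/d['fx'],(v-d['cy'])/d['fy'],1.]);T=np.array(d['cam_to_world'])
    if z is None: k=d['range_z'][int(v),int(u)]
    else: k=(z-T[2,3])/(T[:3,:3]@r)[2]
    return (T@np.r_[r*k,1])[:3]
def cloud(d):
    v,u=np.mgrid[:400,:640];k=d['range_z'];P=np.stack([(u-d['cx'])/d['fx']*k,(v-d['cy'])/d['fy']*k,k,np.ones_like(k)],-1)@np.array(d['cam_to_world']).T
    return P[...,:3]
E
python3 - <<'E'
from h import *
a=snap('scene','s0');b=snap('side','d0')
print(get_obs())
E
```

```text
{'time': 0.1, 'joint_pos': array([ 1.03518780e+00,  2.59223774e-01,  1.53593468e+00,  1.94030138e-05,
        1.34800468e+00, -2.02792898e-01]), 'qvel': array([-1.46603109e-03,  5.68824469e-04, -2.83602029e-03,  1.21787434e-04,
        2.08840768e-04,  5.62458459e-05]), 'effort': array([ 3.69726578e-03, -4.46972823e+01, -2.91251063e+01, -2.71176586e-04,
        6.15340483e-03,  1.60458211e-05]), 'tool_pos': array([0.17943928, 0.51946509, 0.25559838]), 'orientation': array([-5.20285847e-01, -3.09761688e+00,  2.28952473e-03]), 'contact_force': array([ 0.15010447,  0.21090256, -0.38892578]), 'ft_torque': array([ 0.03148896,  0.02803492, -0.00724465]), 'gripper_width': 0.0852432637039754}
```

View pics/s0.png

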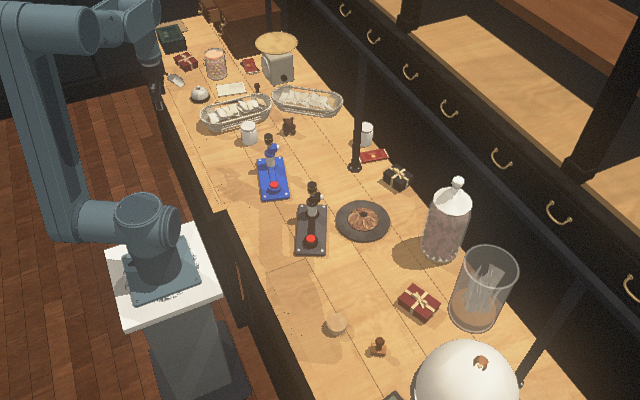

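View pics/d0.png

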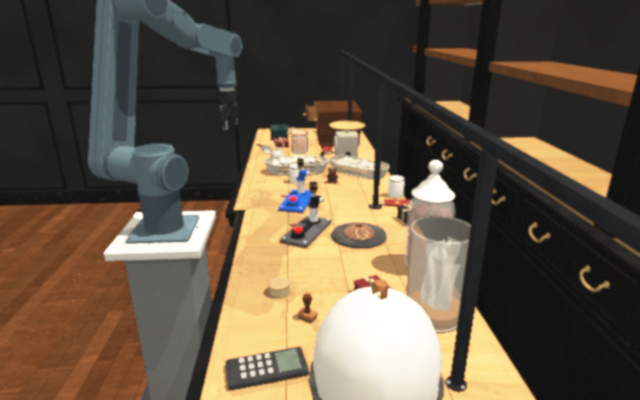

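Scene view: the dark-plated mast has its red button at (311,240) and its grip at (313,187), with the slate at (362,220). The look-alike is the blue-plated one, button (275,187) and grip (268,140). Other round red or black things are the gift box (419,302) and the dark bow box (397,178). I choose the dark plate and check it in a close crop.

Run:
```python
from h import *
d=pickle.load(open('s0.pkl','rb'))
c=cv2.resize(d['img'][165:275,240:400],None,fx=5,fy=5,interpolation=cv2.INTER_CUBIC);cv2.imwrite('pics/c0.png',c)
print('button',pt(d,311,238),pt(d,311,238,.046)); print('grip',pt(d,313,187),pt(d,313,183,.16),'blue',pt(d,275,185,.046),pt(d,268,140,.147))
P=cloud(d); img=d['img'].astype(int)
m=(img[...,2]>150)&(img[...,1]<80)&(img[...,0]<80); m[:215]=0;m[255:]=0;m[:,:290]=0;m[:,330:]=0
print(m.sum(),np.median(P[m],0),np.argwhere(m).mean(0))
for n,z0,z1 in(('slate',.01,.06),):
  pass
for u,v in((296,253),(324,255),(327,207),(303,206)): print(pt(d,u,v,.016),pt(d,u,v))
for u,v in((362,215),(419,300),(249,130),(290,125),(336,322),(380,345),(460,300)):print(u,v,pt(d,u,v))
```

```text
button [ 0.46298954 -0.11950133  0.04717073] [ 0.46337267 -0.11865307  0.046     ]
grip [ 0.51928423 -0.01401951  0.15845234] [0.52620387 0.00089868 0.16      ] blue [0.44798604 0.15049526 0.046     ] [0.47714078 0.27332645 0.147     ]
15 [ 0.46046975 -0.11551468  0.04384283] [238.2 309.8]
[ 0.4042601  -0.13205051  0.016     ] [ 0.40369222 -0.13349081  0.01806337]
[ 0.48185746 -0.17714923  0.016     ] [ 0.48529104 -0.17031918  0.00571362]
[0.58041875 0.00368458 0.016     ] [ 0.58888655  0.0202903  -0.00474424]
[0.50712034 0.04305766 0.016     ] [0.50802582 0.04518803 0.01343396]
362 215 [ 6.79969848e-01 -6.85546789e-02  6.37282673e-04]
419 300 [ 0.65610435 -0.45565676  0.03647005]
249 130 [0.46031943 0.44284323 0.07133014]
290 125 [0.62355237 0.42700464 0.05177957]
336 322 [ 0.4061475  -0.41274501  0.02889427]
380 345 [ 0.47397053 -0.53954241  0.05886393]
460 300 [ 0.71769859 -0.54266766  0.12150739]
```

View pics/c0.png

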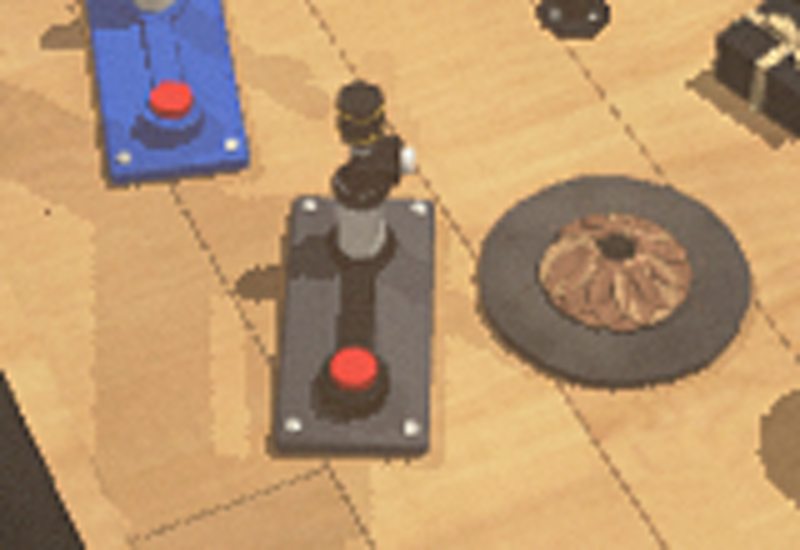

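The crop shows the dark base with the red button at crop (353,367), i.e. scene (310.6,238.4), and the ringed grip at (361,93), with the lens towards the slate. That matches the description. The measured button height of 0.047 agrees with 0.046, and the button-to-grip distance is about 0.13, close to 0.125. Next I go above the button.

{"fn": "step_arm", "kwargs": {
  "increments": [
    {"dx":-1.5,"dy":-1.6,"gripper":0},
    {"dx":-3,"dy":-3.2,"gripper":0},
    {"dx":-3,"dy":-3.2,"gripper":0},
    {"dx":-3,"dy":-3.2,"gripper":0},
    {"dx":-3,"dy":-3.2,"gripper":0},
    {"dx":-3,"dy":-3.2,"gripper":0},
    {"dx":-3,"dy":-3.2,"gripper":0},
    {"dx":-3,"dy":-3.2,"gripper":0},
    {"dx":-3,"dy":-3.2,"gripper":0},
    {"dx":-3,"dy":-3.2,"gripper":0},
    {"dx":-3,"dy":-3.2,"gripper":0},
    {"dx":-3,"dy":-3.2,"gripper":0},
    {"dx":-3,"dy":-3.2,"gripper":0},
    {"dx":-3,"dy":-3.2,"gripper":0},
    {"dx":-3,"dy":-3.2,"gripper":0},
    {"dx":-3,"dy":-3.2,"gripper":0},
    {"dx":-1.5,"dy":-1.6,"gripper":0},
    {"gripper":0},
    {"gripper":0}
  ]
}}

```text
invalid input
```

Run:
```python
from h import *
d=snap('wrist','w0');o=get_obs();print(o['time'],o['tool_pos'],o['orientation'],o['gripper_width'],o['contact_force'])
```

```text
0.15 [0.17950523 0.51949777 0.25564574] [-5.20331575e-01 -3.09768831e+00  2.15836631e-03] 0.08527487147369797 [0.13599966 0.01995498 0.36476769]
```

View pics/w0.png

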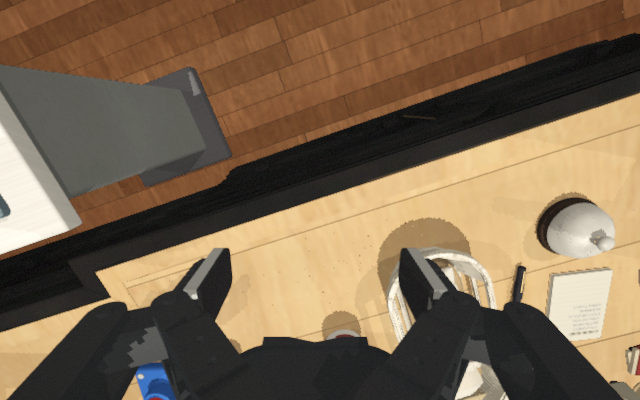

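The move was refused, so this view is still from the start pose, with the fingers over the counter's edge. Perhaps every row needs all the keys.

{"fn": "step_arm", "kwargs": {
  "increments": [
    {"dx":-1.5,"dy":-1.6,"dz":0,"rx":0,"ry":0,"rz":0,"gripper":0},
    {"dx":-3,"dy":-3.2,"dz":0,"rx":0,"ry":0,"rz":0,"gripper":0},
    {"dx":-3,"dy":-3.2,"dz":0,"rx":0,"ry":0,"rz":0,"gripper":0},
    {"dx":-3,"dy":-3.2,"dz":0,"rx":0,"ry":0,"rz":0,"gripper":0},
    {"dx":-3,"dy":-3.2,"dz":0,"rx":0,"ry":0,"rz":0,"gripper":0},
    {"dx":-3,"dy":-3.2,"dz":0,"rx":0,"ry":0,"rz":0,"gripper":0},
    {"dx":-3,"dy":-3.2,"dz":0,"rx":0,"ry":0,"rz":0,"gripper":0},
    {"dx":-3,"dy":-3.2,"dz":0,"rx":0,"ry":0,"rz":0,"gripper":0},
    {"dx":-3,"dy":-3.2,"dz":0,"rx":0,"ry":0,"rz":0,"gripper":0},
    {"dx":-3,"dy":-3.2,"dz":0,"rx":0,"ry":0,"rz":0,"gripper":0},
    {"dx":-3,"dy":-3.2,"dz":0,"rx":0,"ry":0,"rz":0,"gripper":0},
    {"dx":-3,"dy":-3.2,"dz":0,"rx":0,"ry":0,"rz":0,"gripper":0},
    {"dx":-3,"dy":-3.2,"dz":0,"rx":0,"ry":0,"rz":0,"gripper":0},
    {"dx":-3,"dy":-3.2,"dz":0,"rx":0,"ry":0,"rz":0,"gripper":0},
    {"dx":-3,"dy":-3.2,"dz":0,"rx":0,"ry":0,"rz":0,"gripper":0},
    {"dx":-3,"dy":-3.2,"dz":0,"rx":0,"ry":0,"rz":0,"gripper":0},
    {"dx":-1.5,"dy":-1.6,"dz":0,"rx":0,"ry":0,"rz":0,"gripper":0},
    {"dx":0,"dy":0,"dz":0,"rx":0,"ry":0,"rz":0,"gripper":0}
  ]
}}

```text
time: 2.4
tool_pos: [0.4662, -0.1216, 0.2558]
orientation: [-0.523, -3.097, -0.001]
contact_force: [-0.3, 0.3, -0.2]
gripper_width: -0.0
```

Run:
```python
from h import *
d=snap('wrist','w1');o=get_obs();print(o['time'],o['tool_pos'],o['orientation']);print(np.round(d['hand_eye'],3))
img=d['img'].astype(int);P=cloud(d)
m=((img[...,2]>150)&(img[...,1]<90)&(img[...,0]<90)&(P[...,2]>.03)).astype(np.uint8)
n,l,s,c=cv2.connectedComponentsWithStats(m)
for i in range(1,n):
  if s[i,4]>30: print(s[i],c[i],np.median(P[l==i],0),pt(d,*c[i],.046))
m=(P[...,2]>.1)&(np.hypot(P[...,0]-.52,P[...,1]+.003)<.08)&(d['range_z']>0);print('mast pts',m.sum(),P[m].mean(0) if m.any() else '')
```

```text
2.45 [ 0.46567254 -0.12053786  0.25587829] [-5.21460909e-01 -3.09657217e+00 -1.55374305e-03]
[[-0.    -0.955 -0.295  0.076]
 [ 1.     0.    -0.002  0.   ]
 [ 0.002 -0.295  0.955 -0.117]
 [ 0.     0.     0.     1.   ]]
[548  61  27  29 594] [561.06228956  75.2962963 ] [0.44825177 0.15968076 0.04458963] [0.44808546 0.15867661 0.046     ]
[309 161  24  24 458] [320.43668122 172.10262009] [ 0.46323541 -0.1140074   0.04506598] [ 0.46314585 -0.11398988  0.046     ]
mast pts 3873 [ 0.5045368  -0.02797343  0.20017427]
```

View pics/w1.png

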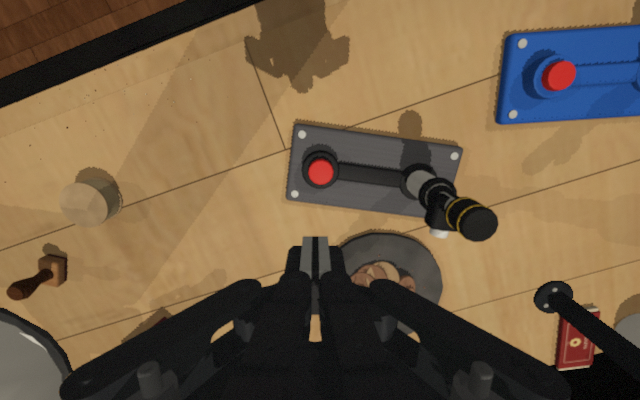

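The wrist view shows the button at (320,172), the column at (417,180), the grip's top face at about (481,223), and the slate behind the fingers. I compute the grip and the moves.

Run:
```python
from h import *
d=pickle.load(open('w1.pkl','rb'));s=pickle.load(open('s0.pkl','rb'))
b=np.array([.463,-.1145]);g1=pt(d,481,223,.164);g2=pt(s,312.2,183.6,.164)
print(g1,pt(d,481,223),g2,np.hypot(*(g1[:2]-b)),np.hypot(*(g2[:2]-b)))
for u,v in((302,134),(294,194),(454,156)): print(pt(d,u,v,.017))
Rm=R.from_rotvec([-5.21460909e-01,-3.09657217,-.0015]).as_matrix()
print('to button cm',100*Rm.T@(np.array([.463,-.1145,.075])-[.4657,-.1210,.2559]), 'b->g',100*Rm.T@np.r_[g1[:2]-b,0])
```

```text
[ 0.51805033 -0.00226644  0.164     ] [ 0.51885423 -0.001651    0.16263961] [ 0.52109627 -0.00405047  0.164     ] 0.12500763931243294 0.12479693674792718
[ 0.41722969 -0.12143676  0.017     ]
[ 0.48528522 -0.15713781  0.017     ]
[0.50439203 0.04762604 0.017     ]
to button cm [ 0.43978521  0.51294624 18.09107446] b->g [-1.52564665e+00  1.24073148e+01  6.38401192e-03]
```

{"fn": "step_arm", "kwargs": {
  "increments": [
    {"dx":0.4,"dy":0.5,"dz":2,"rx":0,"ry":0,"rz":0,"gripper":0},
    {"dx":0,"dy":0,"dz":4,"rx":0,"ry":0,"rz":0,"gripper":0},
    {"dx":0,"dy":0,"dz":4,"rx":0,"ry":0,"rz":0,"gripper":0},
    {"dx":0,"dy":0,"dz":4,"rx":0,"ry":0,"rz":0,"gripper":0},
    {"dx":0,"dy":0,"dz":3,"rx":0,"ry":0,"rz":0,"gripper":0},
    {"dx":0,"dy":0,"dz":1,"rx":0,"ry":0,"rz":0,"gripper":0},
    {"dx":0,"dy":0,"dz":0,"rx":0,"ry":0,"rz":0,"gripper":0}
  ]
}}

```text
time: 3.32
tool_pos: [0.4637, -0.114, 0.0765]
orientation: [-0.519, -3.098, -0.001]
contact_force: [0.8, -0.0, 0.2]
gripper_width: -0.0
```

{"fn": "step_arm", "kwargs": {
  "increments": [
    {"dx":0,"dy":0,"dz":0.5,"rx":0,"ry":0,"rz":0,"gripper":0},
    {"dx":0,"dy":0,"dz":0.4,"rx":0,"ry":0,"rz":0,"gripper":0},
    {"dx":0,"dy":0,"dz":0.3,"rx":0,"ry":0,"rz":0,"gripper":0},
    {"dx":0,"dy":0,"dz":0,"rx":0,"ry":0,"rz":0,"gripper":0}
  ]
}}

```text
time: 3.82
tool_pos: [0.4648, -0.1152, 0.0648]
orientation: [0.52, 3.096, -0.0]
contact_force: [3.1, 0.5, 4.8]
gripper_width: -0.0005
```

{"fn": "step_arm", "kwargs": {
  "increments": [
    {"dx":0,"dy":0,"dz":0.15,"rx":0,"ry":0,"rz":0,"gripper":0},
    {"dx":0,"dy":0,"dz":0.1,"rx":0,"ry":0,"rz":0,"gripper":0},
    {"dx":0,"dy":0,"dz":0,"rx":0,"ry":0,"rz":0,"gripper":0}
  ]
}}

```text
time: 4.2
tool_pos: [0.4649, -0.1152, 0.0638]
orientation: [0.52, 3.095, -0.001]
contact_force: [-1.9, 2.3, 21.0]
gripper_width: 0.0001
```

The force rose to 21 N, so the button is at its hard end. Now I release and rise, opening the gripper on the way.

{"fn": "step_arm", "kwargs": {
  "increments": [
    {"dx":0,"dy":0,"dz":-0.7,"rx":0,"ry":0,"rz":0,"gripper":0},
    {"dx":0,"dy":0,"dz":-2,"rx":0,"ry":0,"rz":0,"gripper":0},
    {"dx":0,"dy":0,"dz":-4,"rx":0,"ry":0,"rz":0,"gripper":0},
    {"dx":0,"dy":0,"dz":-5,"rx":0,"ry":0,"rz":0,"gripper":0},
    {"dx":0,"dy":0,"dz":-5,"rx":0,"ry":0,"rz":0,"gripper":1},
    {"dx":0,"dy":0,"dz":-5,"rx":0,"ry":0,"rz":0,"gripper":1},
    {"dx":0,"dy":0,"dz":0,"rx":0,"ry":0,"rz":0,"gripper":1}
  ]
}}

```text
time: 5.08
tool_pos: [0.4652, -0.1158, 0.2824]
orientation: [0.519, 3.092, -0.004]
contact_force: [0.5, 0.2, -0.0]
gripper_width: 0.0543
```

Run:
```python
from h import *
s=snap('scene','s1');d=snap('wrist','w2');o=get_obs();print(o['time'],o['tool_pos'],o['orientation'],o['gripper_width'])
for k in (s,d):
  P=cloud(k);m=(np.hypot(P[...,0]-.519,P[...,1]+.003)<.035)&(k['range_z']>0)&(P[...,2]<.22)&(P[...,2]>.12)
  q=P[m];print(m.sum(), q[:,2].max() if len(q) else 0); t=m&(P[...,2]>.182); print(t.sum(), P[t].mean(0) if t.any() else '',np.argwhere(t).mean(0) if t.any() else '')
g=d['img'];cv2.imwrite('pics/c2.png',np.hstack([cv2.resize(s['img'][165:265,270:350],None,fx=5,fy=5),cv2.resize(g[100:350,340:540],(400,500))]))
```

```text
5.175 [ 0.46327156 -0.11477632  0.27832792] [-5.20278474e-01 -3.09709889e+00  1.46423188e-04] 0.06885538880717809
47 0.18880511270567024
2 [ 0.5261273  -0.00699345  0.18760994] [178.5 314. ]
2500 0.1877930286500804
1027 [ 0.51931884 -0.00440622  0.18568998] [228.75170399 469.45959104]
```

View pics/c2.png

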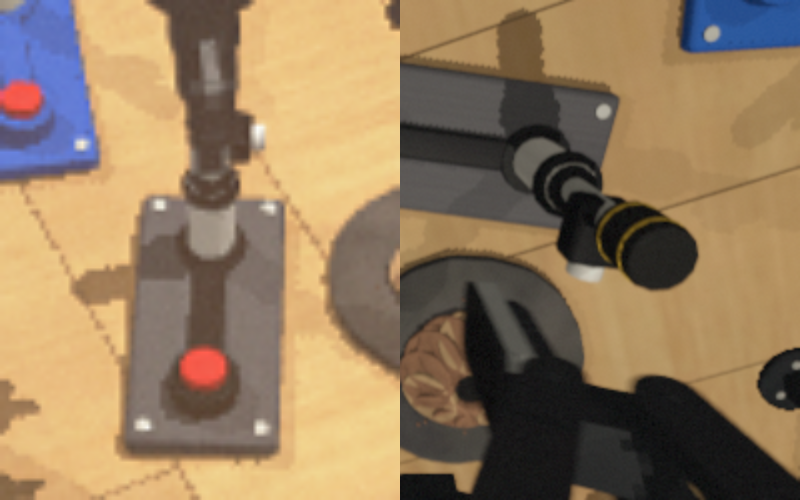

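The mast has popped up: the grip top is at z≈0.188 as expected (0.189), its axis at (0.519,−0.004), and the button is up. Next I move over the grip and descend with the fingers open.

{"fn": "step_arm", "kwargs": {
  "increments": [
    {"dx":-0.4,"dy":3.1,"dz":0,"rx":0,"ry":0,"rz":0,"gripper":1},
    {"dx":-0.4,"dy":4,"dz":0,"rx":0,"ry":0,"rz":0,"gripper":1},
    {"dx":-0.4,"dy":4,"dz":0,"rx":0,"ry":0,"rz":0,"gripper":1},
    {"dx":-0.4,"dy":1.2,"dz":0,"rx":0,"ry":0,"rz":0,"gripper":1},
    {"dx":0,"dy":0,"dz":0,"rx":0,"ry":0,"rz":0,"gripper":1},
    {"dx":0,"dy":0,"dz":3,"rx":0,"ry":0,"rz":0,"gripper":1},
    {"dx":0,"dy":0,"dz":0,"rx":0,"ry":0,"rz":0,"gripper":1}
  ]
}}

```text
time: 6.05
tool_pos: [0.5171, -0.0047, 0.2464]
orientation: [-0.521, -3.092, 0.0]
contact_force: [-0.4, -0.4, 0.1]
gripper_width: 0.0855
```

Run:
```python
from h import *
d=snap('wrist','w3');o=get_obs();print(o['time'],o['tool_pos'],o['orientation'],o['gripper_width'],o['contact_force'])
```

```text
6.1 [ 0.51807371 -0.00479011  0.24789218] [-5.21872554e-01 -3.09455664e+00  4.57734924e-04] 0.08551494905549129 [ 0.57154465 -0.25214423  0.68757573]
```

View pics/w3.png

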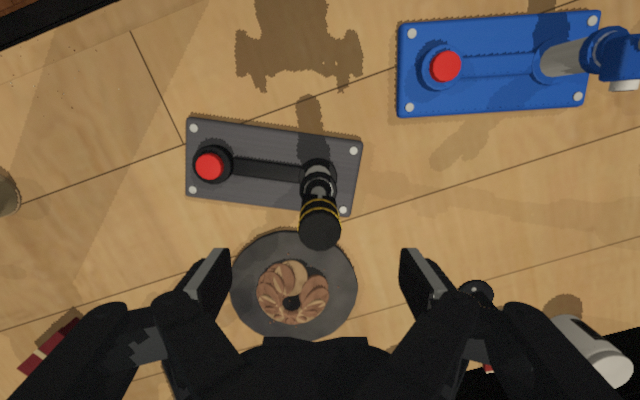

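The grip top at (320,228) is centred between the fingers (pads at columns about 230 and 410). I descend and close.

{"fn": "step_arm", "kwargs": {
  "increments": [
    {"dx":0,"dy":0,"dz":2,"rx":0,"ry":0,"rz":0,"gripper":1},
    {"dx":0,"dy":0,"dz":2.5,"rx":0,"ry":0,"rz":0,"gripper":1},
    {"dx":0,"dy":0,"dz":1.8,"rx":0,"ry":0,"rz":0,"gripper":1},
    {"dx":0,"dy":0,"dz":0.5,"rx":0,"ry":0,"rz":0,"gripper":1},
    {"dx":0,"dy":0,"dz":0,"rx":0,"ry":0,"rz":0,"gripper":1},
    {"dx":0,"dy":0,"dz":0,"rx":0,"ry":0,"rz":0,"gripper":0},
    {"dx":0,"dy":0,"dz":0,"rx":0,"ry":0,"rz":0,"gripper":0},
    {"dx":0,"dy":0,"dz":0,"rx":0,"ry":0,"rz":0,"gripper":0},
    {"dx":0,"dy":0,"dz":0,"rx":0,"ry":0,"rz":0,"gripper":0},
    {"dx":0,"dy":0,"dz":0,"rx":0,"ry":0,"rz":0,"gripper":0},
    {"dx":0,"dy":0,"dz":0,"rx":0,"ry":0,"rz":0,"gripper":0}
  ]
}}

```text
time: 7.48
tool_pos: [0.5195, -0.0033, 0.1809]
orientation: [0.52, 3.098, 0.001]
contact_force: [1.6, 5.4, 1.1]
gripper_width: 0.028
```

Held (28 mm, near the 30 mm grip). I pull up gently towards the first stop (+35 mm) and on.

{"fn": "step_arm", "kwargs": {
  "increments": [
    {"dx":0,"dy":0,"dz":-0.5,"rx":0,"ry":0,"rz":0,"gripper":0},
    {"dx":0,"dy":0,"dz":-0.8,"rx":0,"ry":0,"rz":0,"gripper":0},
    {"dx":0,"dy":0,"dz":-0.8,"rx":0,"ry":0,"rz":0,"gripper":0},
    {"dx":0,"dy":0,"dz":-0.8,"rx":0,"ry":0,"rz":0,"gripper":0},
    {"dx":0,"dy":0,"dz":-0.8,"rx":0,"ry":0,"rz":0,"gripper":0},
    {"dx":0,"dy":0,"dz":-0.8,"rx":0,"ry":0,"rz":0,"gripper":0},
    {"dx":0,"dy":0,"dz":-0.8,"rx":0,"ry":0,"rz":0,"gripper":0},
    {"dx":0,"dy":0,"dz":-0.8,"rx":0,"ry":0,"rz":0,"gripper":0},
    {"dx":0,"dy":0,"dz":-0.8,"rx":0,"ry":0,"rz":0,"gripper":0},
    {"dx":0,"dy":0,"dz":-0.6,"rx":0,"ry":0,"rz":0,"gripper":0},
    {"dx":0,"dy":0,"dz":0,"rx":0,"ry":0,"rz":0,"gripper":0}
  ]
}}

```text
time: 8.85
tool_pos: [0.5192, -0.0034, 0.255]
orientation: [-0.52, -3.097, -0.001]
contact_force: [4.4, 4.1, -6.0]
gripper_width: 0.0284
```

{"fn": "step_arm", "kwargs": {
  "increments": [
    {"dx":0,"dy":0,"dz":-0.4,"rx":0,"ry":0,"rz":0,"gripper":0},
    {"dx":0,"dy":0,"dz":-0.4,"rx":0,"ry":0,"rz":0,"gripper":0},
    {"dx":0,"dy":0,"dz":-0.2,"rx":0,"ry":0,"rz":0,"gripper":0},
    {"dx":0,"dy":0,"dz":0,"rx":0,"ry":0,"rz":0,"gripper":0}
  ]
}}

```text
time: 9.35
tool_pos: [0.5192, -0.0034, 0.2646]
orientation: [-0.52, -3.097, -0.002]
contact_force: [4.5, 3.6, -6.9]
gripper_width: 0.0288
```

{"fn": "step_arm", "kwargs": {
  "increments": [
    {"dx":0,"dy":0,"dz":-0.15,"rx":0,"ry":0,"rz":0,"gripper":0},
    {"dx":0,"dy":0,"dz":0,"rx":0,"ry":0,"rz":0,"gripper":0},
    {"dx":0,"dy":0,"dz":0,"rx":0,"ry":0,"rz":0,"gripper":0}
  ]
}}

```text
time: 9.72
tool_pos: [0.5192, -0.0034, 0.266]
orientation: [-0.52, -3.097, -0.002]
contact_force: [3.9, 4.3, -5.6]
gripper_width: 0.0281
```

{"fn": "step_arm", "kwargs": {
  "increments": [
    {"dx":0,"dy":0,"dz":-0.15,"rx":0,"ry":0,"rz":0,"gripper":0},
    {"dx":0,"dy":0,"dz":0,"rx":0,"ry":0,"rz":0,"gripper":0},
    {"dx":0,"dy":0,"dz":0,"rx":0,"ry":0,"rz":0,"gripper":0}
  ]
}}

```text
time: 10.1
tool_pos: [0.5192, -0.0034, 0.2675]
orientation: [-0.52, -3.097, -0.002]
contact_force: [3.6, 2.8, -7.4]
gripper_width: 0.0283
```

Run:
```python
from h import *
s=snap('scene','s3');d=snap('side','d3')
print([np.round(get_obs()['contact_force'],1)])
cv2.imwrite('pics/c3.png',np.hstack([cv2.resize(s['img'][140:260,260:360],(500,600),interpolation=cv2.INTER_CUBIC),cv2.resize(d['img'][130:250,285:345],(300,600),interpolation=cv2.INTER_CUBIC)]))
```

```text
[array([ 4.2,  4.8, -6.7])]
```

View pics/c3.png

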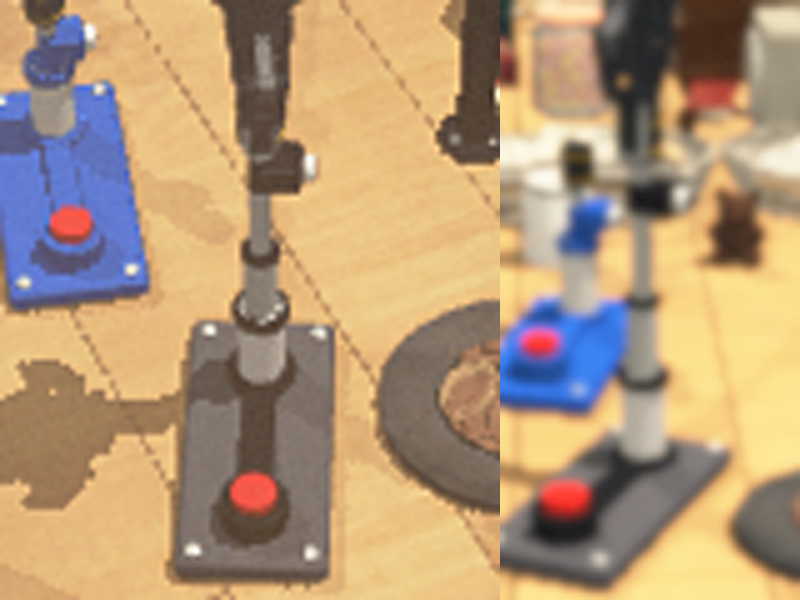

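Both views show the middle tube well out (its collar at crop (260,252), above the column collar at (260,308)), the upper tube out, the button up and the grip in the fingers. I haven't felt a hard stop yet, so I creep up until the force jumps.

{"fn": "step_arm", "kwargs": {
  "increments": [
    {"dx":0,"dy":0,"dz":-0.15,"rx":0,"ry":0,"rz":0,"gripper":0},
    {"dx":0,"dy":0,"dz":0,"rx":0,"ry":0,"rz":0,"gripper":0},
    {"dx":0,"dy":0,"dz":0,"rx":0,"ry":0,"rz":0,"gripper":0}
  ]
}}

```text
time: 10.58
tool_pos: [0.5192, -0.0034, 0.2688]
orientation: [-0.52, -3.097, -0.002]
contact_force: [4.8, 3.7, -7.9]
gripper_width: 0.0282
```

{"fn": "step_arm", "kwargs": {
  "increments": [
    {"dx":0,"dy":0,"dz":-0.1,"rx":0,"ry":0,"rz":0,"gripper":0},
    {"dx":0,"dy":0,"dz":0,"rx":0,"ry":0,"rz":0,"gripper":0},
    {"dx":0,"dy":0,"dz":0,"rx":0,"ry":0,"rz":0,"gripper":0}
  ]
}}

```text
time: 10.95
tool_pos: [0.519, -0.0033, 0.2689]
orientation: [-0.52, -3.095, -0.002]
contact_force: [5.6, 3.8, -12.3]
gripper_width: 0.0287
```

Hard stop: the last 1 mm of command moved the tool only 0.1 mm, and the pull jumped to 12 N. I settle, check that the hold is steady, and hand in.

{"fn": "step_arm", "kwargs": {
  "increments": [
    {"dx":0,"dy":0,"dz":0,"rx":0,"ry":0,"rz":0,"gripper":0},
    {"dx":0,"dy":0,"dz":0,"rx":0,"ry":0,"rz":0,"gripper":0},
    {"dx":0,"dy":0,"dz":0,"rx":0,"ry":0,"rz":0,"gripper":0},
    {"dx":0,"dy":0,"dz":0,"rx":0,"ry":0,"rz":0,"gripper":0},
    {"dx":0,"dy":0,"dz":0,"rx":0,"ry":0,"rz":0,"gripper":0},
    {"dx":0,"dy":0,"dz":0,"rx":0,"ry":0,"rz":0,"gripper":0}
  ]
}}

```text
time: 11.7
tool_pos: [0.519, -0.0033, 0.2689]
orientation: [-0.52, -3.096, -0.002]
contact_force: [6.1, 3.6, -12.6]
gripper_width: 0.028
```

Run:
```python
from h import *
from bench import job_done
o=get_obs();print(o['time'],o['tool_pos'],o['contact_force'],o['gripper_width'])
if o['contact_force'][2]<-7 and o['gripper_width']>.02: job_done();print('handed in')
```

```text
11.7 [ 0.51898385 -0.00334884  0.26890887] [  6.08904805   3.57470694 -12.59584848] 0.027981943357579184
the job is handed in; nothing more can be done
handed in
```

I pressed the red button on the dark-plated mast fully down and let it spring back. I then pulled the telescope by its grip to the second stop and handed the job in at 11.7 s with the fingers still holding it.

- **Button:** the force rose to 21 N at the hard end of its travel. Afterwards the pictures showed the button up again and the grip top at about 0.188 m, close to the expected 0.189.
- **Second stop:** the last 1 mm of command moved the tool only 0.1 mm while the pull rose from 8 to 12 N. It then stayed steady at 12.6 N for 0.75 s. The picture taken shortly before this shows both tubes drawn out and the button up.
- **Disagreements:**
  - The stop came about 3 mm higher than I had reckoned from the gripping height (tool at 0.269 m instead of about 0.266).
  - The fingers read 28 mm on the 30 mm grip.
  - A steady sideways load of about 7 N remained from slightly off-centre gripping.
- **Bystanders:** nothing touched them as far as I could see, but I did not measure their positions again.
- **Refused move:** the first move call was refused because its rows left out some keys. The arm did not move.

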